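Put the scale's test weights back into their block by size

TASK

The counter scale has been checked, so put its four steel test weights back into their wooden block: each one upright and fully down in the socket bored for its own size, so that they stand in a row from smallest to largest. Do not let a weight topple, and leave the eraser and the glue stick that are among them where they are.

Things in the scene. Friction and masses are not known exactly. Their poses are not given: they have to be found in the camera images.
- weight_4oz: the smallest of four loose test weights of plain steel, round, with a lifting knob on top: diameter 23 mm, total height 41 mm, mass 113 g; its straight cylindrical body reaches 30 mm up, above it a narrower neck and knob of 14 mm diameter. Stands upright on the worktop. Origin: centre of its underside; z axis up along the weight.
- weight_8oz: the second smallest of four loose test weights of plain steel, round, with a lifting knob on top: diameter 29 mm, total height 51 mm, mass 227 g; its straight cylindrical body reaches 37 mm up, above it a narrower neck and knob of 18 mm diameter. Stands upright on the worktop. Origin: centre of its underside; z axis up along the weight.
- weight_1lb: the second largest of four loose test weights of plain steel, round, with a lifting knob on top: diameter 36 mm, total height 66 mm, mass 454 g; its straight cylindrical body reaches 48 mm up, above it a narrower neck and knob of 22 mm diameter. Stands upright on the worktop. Origin: centre of its underside; z axis up along the weight.
- weight_2lb: the largest of four loose test weights of plain steel, round, with a lifting knob on top: diameter 46 mm, total height 80 mm, mass 907 g; its straight cylindrical body reaches 58 mm up, above it a narrower neck and knob of 29 mm diameter. Stands upright on the worktop. Origin: centre of its underside; z axis up along the weight.
- socket_4oz (a point): Floor centre of the smallest of the wooden block's four round sockets, for the 23 mm weight: floor diameter 27 mm, flared to 37 mm at the mouth, 10 mm deep. Row spacing from here: 46, 53 and 61 mm. z up, y along the row towards the larger sockets. Block: plain wood, 224 x 76 x 19 mm, fixed, at any angle; sockets in one straight row by size.
- socket_8oz (a point): Floor centre of the second smallest of the wooden block's four round sockets, for the 29 mm weight: floor diameter 33 mm, flared to 43 mm at the mouth, 10 mm deep. 46 mm from the smallest. z up, y along the row towards the larger sockets.
- socket_1lb (a point): Floor centre of the second largest of the wooden block's four round sockets, for the 36 mm weight: floor diameter 40 mm, flared to 50 mm at the mouth, 10 mm deep. 53 mm from the second smallest. z up, y along the row towards the larger sockets.
- socket_2lb (a point): Floor centre of the largest of the wooden block's four round sockets, for the 46 mm weight: floor diameter 50 mm, flared to 60 mm at the mouth, 10 mm deep. 61 mm from the second largest. z up, y along the row towards the larger sockets. Block top 19 mm, all socket floors 9 mm above the worktop.
- eraser: small blue and white eraser, 19 x 42 mm and 12 mm high, loose, lying among the weights; not to be moved. Origin: centre of its underside.
- glue_stick: yellow and blue glue stick, 26 mm diameter, 88 mm high, loose, standing upright among the weights; not to be moved. Origin: centre of its underside.
Mind the look-alikes: they are no part of the job. Leave any red look-alike of the weight_1lb alone. What is shaped like the weight_8oz but purple is not meant.

How it is judged (in metres and radians):
At the end, for the whole second after the job is handed in: Each of the four weights stands in the socket of its own size: the centre of its underside within 5 mm of the centre of that socket's floor, upright within 0.1 rad, at rest (under 0.02 m/s) and released; eraser and glue stick within 30 mm of where they stood (distance between weight_4oz and socket_4oz below 0.005 m and angle between each of weight_4oz, weight_8oz, weight_1lb, weight_2lb's own z axis and vertical below 0.1 rad and linear speed of each of weight_4oz, weight_8oz, weight_1lb, weight_2lb below 0.02 m/s and distance between weight_8oz and socket_8oz below 0.005 m and distance between weight_1lb and socket_1lb below 0.005 m and distance between weight_2lb and socket_2lb below 0.005 m and distance of each of eraser, glue_stick from where it was at the start of the episode below 0.03 m); the robot touches nothing.
It fails at once if a weight topples (leans more than 1.2 rad) (angle between any of weight_4oz, weight_8oz, weight_1lb, weight_2lb's own z axis and vertical above 1.2 rad).
It fails at once if the eraser or the glue stick is pushed more than 30 mm or the glue stick is knocked over (distance of any of eraser, glue_stick from where it was at the start of the episode above 0.03 m or angle between glue_stick's own z axis and vertical above 0.6 rad).
It also fails if it takes over 90 s, if anything falls off the work surface, if the arm or the gripper's body presses on something with over 40 N, if the wrist force passes 120 N, or if a joint passes its speed limit or range.

ROBOT

A 6-joint arm with a two-finger parallel gripper is mounted at the origin on a cart in front of the work surface, level with it; the furniture and walls round the work are solid. World frame = base frame: x ahead of the robot, y to its left, z up, the work surface at z = 0. Lengths are in m, angles in degrees, forces in N, time in s.
With the tool pointing down it reaches from about 0.25 to 0.725 m from the base axis. Payload 4 kg.
Tool frame: the origin (TCP) lies on the front face of the gripper's body, between the roots of the fingers; the fingertips stand env.tip_extent ahead of it and the grasp point (between the pads) lies 54 mm ahead of it (env.tip_extent is the distance from the TCP to the fingertips, in m); z points along the fingers, y is the line along which they close (so a half turn about z gives the same grasp; the last joint's range is limited). The gripper opens to 85 mm and grips with 20 to 120 N. Pads are 22 mm wide; open, the fingers measure 114 mm over their backs; the gripper's body (76 mm by 85 mm) begins 54 mm behind the grasp point. The pads swing forward as they close: fully open they stand 13 mm farther back than shut.
Start: joints at [76.604, 13.785, 0.286, 76.501, 0, 90], TCP at [0.116, 0.486, 0.304] pointing down, gripper open.
Joint ranges: [-155.79, 155.79], [-60.16, 107.12], [-62.33, 73.08], [-114, 123.19], [-81.49, 82.49], [-180, 180]. Speed limits (degrees/s): [159.86, 159.86, 180, 180, 180, 180].

INTERFACE

Orientations are given as [roll, pitch, yaw] about the fixed x, y, z axes, in that order (R = Rz(yaw) Ry(pitch) Rx(roll)).
In Python, from plant import env, eyes gives the robot as it stands. The module is installed in compiled form; this text tells all that it offers.
- The arm moves only by the tool servo_tool, never from a script. Its argument "increments" is a list of rows, each an object with "angular": the turn, a rotation vector about the tool's x, y, z in rad, a list of three; "linear": the shift along the tool's x, y, z in m, a list of three; "hand": the opening, from 0 (shut) to 1 (fully open). In form: [{"angular": [wx, wy, wz], "linear": [tx, ty, tz], "hand": hand}, ...]. A call has 1 to 10 rows; each row shifts and turns the commanded pose from where the row before left it, along the tool's axes as they then stand; what a row does not reach is not made up. A row lasts 1/10 s, in which the tool goes at most 50 mm and 8.59 degrees, less where a joint would pass 70% of its speed; a pose out of reach is approached as far as the arm can. A call with a gripper value outside its range is refused whole. The fingers move at their own pace and stop on an object; "force" is the grip in N (left out, the last holds). Time passes only in rows, so rows that do not move let the fingers close. It gives the time, the measured TCP pose, the force, the opening and the grip force at its end, in the units of the state.
- env.observe(): the state, without advancing time (a new reading comes with each control period).
- eyes.grab_frame(name): name is "scene" or "side" or "wrist"; returns (picture, depth): 480x640x3 uint8, blue, green, red; 480x640 float32, m along the optical axis (not along the pixel's ray), 0 where there is no reading.
- eyes.camera_info(name): a dict with "K" (3x3 intrinsics, pixels), "world_to_cam" (4x4, takes a point from world to camera coordinates); the wrist camera has in their place "T_tool_cam" (4x4, takes a point from camera to tool coordinates, whose origin is the TCP and whose axes are the flange's). Camera axes: x right, y up, looking along -z (the intrinsics and any distortion apply to the point x, -y, -z); pixel columns grow to the right and rows downward; lengths in m; the calibration is good to about 2 mm. The wrist camera is an equidistant fisheye: a pixel r from the principal point sees the ray r / f radians off the axis. A picture is of the moment at which its call begins: read the wrist's pose just before it. camera_info takes no time and is no camera call.
- env.job_done(): hands the job in; it is judged then, once.
The state is a dict: "clock": time; "qpos": joint angles; "dq": joint speeds; "joint_efforts": joint torques, N m; "ee_pos": TCP position; "orientation": TCP orientation; "ft_force": force on the tool from outside, world axes, zero at the start; "ft_torque": the same for the moment, N m; "finger_gap": finger opening in m; "grip_force": force on a finger pad.
Only numpy, scipy, OpenCV 4.12 (cv2) and the standard library are available. Lean on these libraries where they do the work, as an engineer would, in place of code of your own. Each camera call takes 0.05 s, during which the arm holds its last target. There are 200 camera calls.

## Working session

There is one attempt and no reset: what is moved stays moved. The work goes in short steps, Python scripts to look and compute and a tool call to move; the robot and the scene stay as the last step left them, time stands still between calls to the robot, and variables do not carry over. Pictures are saved under pics/ and viewed, at most 14 in all, crops included, and the job is handed in when it is done.

Besides the shell and the picture viewer there is one more tool, called after ">>>" in YAML: its name, and indented under it one key for each argument. servo_tool: Moves the arm, as the interface text tells. Its arguments: {"type":"object","properties":{"increments":{"type":"array"},"force":{"type":"number"}},"required":["increments"]}

```bash
mkdir -p pics
python3 - <<'E'
from plant import env, eyes
import numpy as np, cv2
print(env.tip_extent, env.observe())
for n in ("scene","side","wrist"):
    p,d=eyes.grab_frame(n); cv2.imwrite(f"pics/{n}0.png",p); np.save(f"{n}0.npy",d)
    i=eyes.camera_info(n); print(n,{k:np.round(v,4).tolist() if not isinstance(v,str) else v for k,v in i.items()})
E
```

```text
0.0726 {'clock': 0.0, 'qpos': array([ 7.66030161e+01,  1.38337450e+01,  2.13777701e-01,  7.65004021e+01,
       -6.06835778e-04,  8.99988349e+01]), 'dq': array([-0.03029115, -0.01399046, -0.01204597, -0.07054138, -0.00762071,
        0.0176611 ]), 'joint_efforts': array([-7.83822748e-05, -3.72316182e+01,  2.52408582e+01,  1.68150914e-02,
       -9.78911135e-05,  2.04432247e-06]), 'ee_pos': array([0.11574175, 0.48593592, 0.30299973]), 'orientation': array([-1.79879631e+02,  6.04386703e-04,  1.66604182e+02]), 'ft_force': array([1.06606168, 1.24892553, 0.65664575]), 'ft_torque': array([-0.00511769, -0.01627209, -0.01166236]), 'grip_force': 0.0, 'finger_gap': 0.08521819990454668}
scene {'K': [[623.0735, 0.0, 315.1974], [0.0, 623.0735, 237.3139], [0.0, 0.0, 1.0]], 'world_to_cam': [[0.7996, -0.6005, 0.0096, -0.4042], [0.2903, 0.4005, 0.8691, -0.1702], [-0.5258, -0.6921, 0.4946, -1.0175], [0.0, 0.0, 0.0, 1.0]]}
side {'K': [[555.6793, 0.0, 330.018], [0.0, 555.6793, 232.7538], [0.0, 0.0, 1.0]], 'world_to_cam': [[0.8134, -0.5812, 0.0218, -0.4292], [0.3781, 0.5568, 0.7396, -0.227], [-0.442, -0.5934, 0.6727, -1.0842], [0.0, 0.0, 0.0, 1.0]]}
wrist {'K': [[371.6483, 0.0, 317.992], [0.0, 371.6483, 240.1289], [0.0, 0.0, 1.0]], 'T_tool_cam': [[-0.0, 0.9515, 0.3076, 0.0782], [1.0, -0.0001, 0.0005, -0.0004], [0.0006, 0.3076, -0.9515, -0.0716], [0.0, 0.0, 0.0, 1.0]]}
```

View pics/scene0.png

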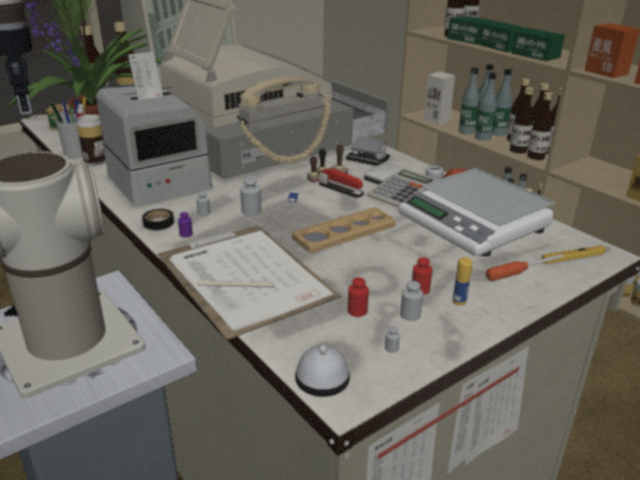

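View pics/side0.png

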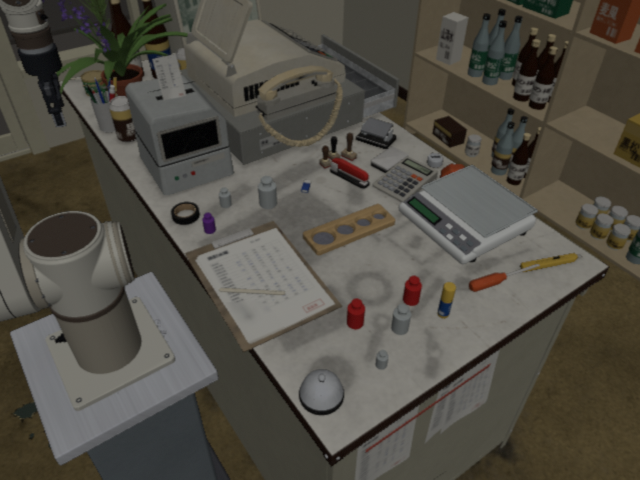

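```bash
cat > h.py <<'E'
import numpy as np, cv2
from plant import env, eyes
from scipy.spatial.transform import Rotation as R
def cloud(n,d):
    i=eyes.camera_info(n); K=i["K"]; T=np.linalg.inv(i["world_to_cam"])
    v,u=np.mgrid[:480,:640]
    P=np.stack([(u-K[0,2])*d/K[0,0],-(v-K[1,2])*d/K[1,1],-d],-1)
    return P@T[:3,:3].T+T[:3,3]
def ray_plane(n,uv,z):
    i=eyes.camera_info(n); K=i["K"]; T=np.linalg.inv(i["world_to_cam"])
    uv=np.atleast_2d(uv).astype(float)
    r=np.stack([(uv[:,0]-K[0,2])/K[0,0],-(uv[:,1]-K[1,2])/K[1,1],-np.ones(len(uv))],-1)@T[:3,:3].T
    o=T[:3,3]; return o+r*((z-o[2])/r[:,2])[:,None]
E
python3 - <<'E'
from h import *
import cv2
im={n:cv2.imread(f"pics/{n}0.png") for n in("scene","side")}
for n in im:
    P=cloud(n,np.load(f"{n}0.npy"))
    print(n)
    m=((P[...,2]>0.012)&(P[...,2]<0.13)&(np.load(f"{n}0.npy")>0)).astype(np.uint8)
    m[P[...,0]<0.05]=0
    c,l,s,ce=cv2.connectedComponentsWithStats(m)
    for k in range(1,c):
        if not 15<s[k,4]<4500: continue
        q=P[l==k]; zt=np.percentile(q[:,2],97); t=q[q[:,2]>zt-0.006]
        b=np.median(im[n][l==k],0)
        print(ce[k].round(),s[k,4],"ztop %.3f"%zt,"topmid",t.mean(0).round(3),"ext",np.ptp(q[:,:2],axis=0).round(3),b)
c=np.hstack([cv2.resize(im["scene"][a:a+150,x:x+130],None,fx=3,fy=3,interpolation=cv2.INTER_CUBIC) for a,x in((160,170),(240,340))])
cv2.imwrite("pics/crop0.png",np.clip(c*1.5,0,255).astype(np.uint8))
E
```

```text
scene
[93. 20.] 247 ztop 0.126 topmid [0.868 2.253 0.126] ext [0.051 0.107] [ 88. 102. 105.]
[526.  26.] 43 ztop 0.130 topmid [2.237 0.802 0.128] ext [0.038 0.158] [58. 73. 73.]
[139.  51.] 49 ztop 0.129 topmid [0.711 1.313 0.127] ext [0.014 0.125] [83. 89. 92.]
[159.  71.] 61 ztop 0.125 topmid [0.647 1.034 0.122] ext [0.116 0.263] [111. 121. 120.]
[125.  82.] 157 ztop 0.126 topmid [0.524 1.002 0.124] ext [0.044 0.063] [ 63.  97. 108.]
[106.  85.] 41 ztop 0.106 topmid [0.48  1.053 0.104] ext [0.04 0.04] [67. 71. 71.]
[251. 196.] 606 ztop 0.081 topmid [0.484 0.213 0.08 ] ext [0.048 0.052] [119. 120. 117.]
[293. 194.] 49 ztop 0.016 topmid [0.6   0.214 0.014] ext [0.035 0.029] [112.  79.  70.]
[203. 202.] 224 ztop 0.052 topmid [0.394 0.27  0.051] ext [0.029 0.03 ] [118. 119. 115.]
[345. 227.] 1740 ztop 0.022 topmid [0.595 0.011 0.02 ] ext [0.229 0.094] [ 88. 119. 140.]
[158. 217.] 352 ztop 0.022 topmid [0.29  0.286 0.02 ] ext [0.069 0.075] [48.  56.  60.5]
[185. 223.] 258 ztop 0.053 topmid [0.316 0.205 0.051] ext [0.032 0.031] [97.  43.5 74. ]
[213. 240.] 72 ztop 0.017 topmid [0.342 0.1
[... 3109 characters left out ...]
id [ 0.5   -0.284  0.065] ext [0.039 0.037] [90. 91. 90.]
[155. 330.] 34 ztop 0.014 topmid [ 0.088 -0.016  0.013] ext [0.012 0.036] [111. 119. 120.]
[152. 340.] 16 ztop 0.014 topmid [ 0.074 -0.036  0.013] ext [0.012 0.017] [112. 119. 120.]
[167. 347.] 17 ztop 0.017 topmid [ 0.092 -0.068  0.013] ext [0.005 0.028] [109. 116. 117.]
[148. 346.] 22 ztop 0.015 topmid [ 0.062 -0.046  0.013] ext [0.014 0.015] [111.5 118.5 120. ]
[382. 358.] 170 ztop 0.042 topmid [ 0.413 -0.33   0.04 ] ext [0.026 0.025] [94. 96. 94.]
[152. 361.] 26 ztop 0.014 topmid [ 0.055 -0.083  0.013] ext [0.01  0.034] [112. 119. 120.]
[322. 389.] 1396 ztop 0.056 topmid [ 0.281 -0.319  0.058] ext [0.078 0.073] [111.  110.5 109. ]
```

View pics/crop0.png

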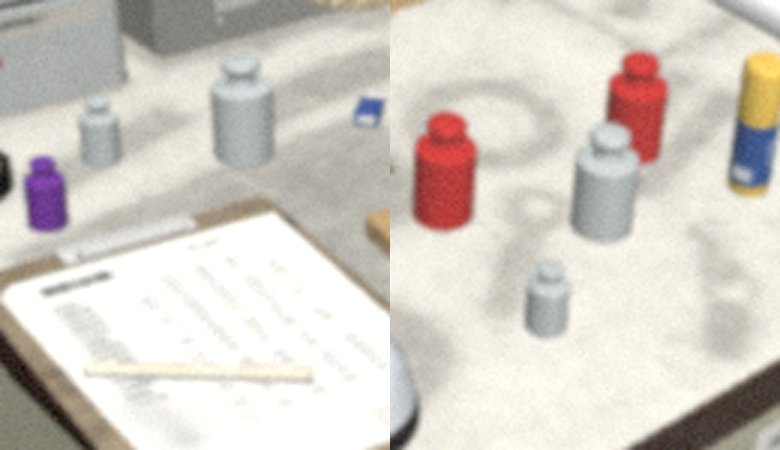

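View pics/wrist0.png

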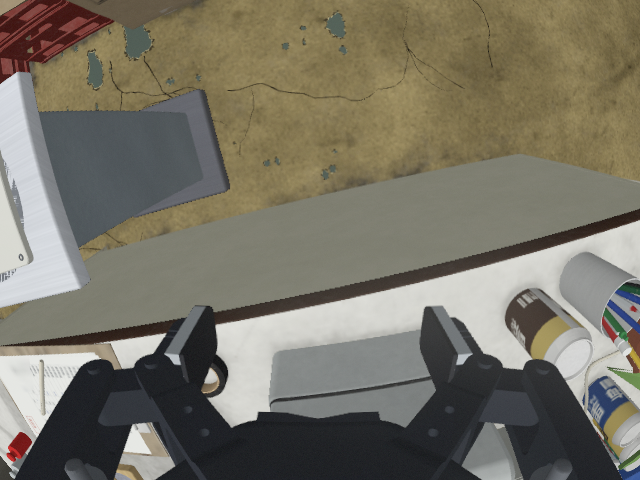

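Scene pixels of the candidates:
- **4oz:** steel at (392,341), with no look-alike.
- **8oz:** steel at (203,204). The purple one at (185,225) is the look-alike.
- **1lb:** steel at (411,300). The red ones at (358,297) and (422,277) are look-alikes.
- **2lb:** steel at (250,197).

The crop confirms that the grey ones are mine. The wrist view shows only the counter edge and the printer. Next I'll refine the weight positions and measure the sockets.

Run:
```python
from h import *
from scipy.optimize import least_squares
W={"4oz":(.4125,-.3295,.0115,.030),"8oz":(.394,.2695,.0145,.037),"1lb":(.5,-.284,.018,.048),"2lb":(.4845,.2125,.023,.058),"glue":(.6,-.307,.013,.085)}
C={n:(cloud(n,np.load(f"{n}0.npy")),np.load(f"{n}0.npy"),cv2.imread(f"pics/{n}0.png")) for n in("scene","side")}
for w,(x,y,r,h) in W.items():
    for n,(P,d,im) in C.items():
        q=P[(d>0)&(P[...,2]>.008)&(P[...,2]<h-.003)&(np.hypot(P[...,0]-x,P[...,1]-y)<r+.008)]
        f=lambda c:np.hypot(q[:,0]-c[0],q[:,1]-c[1])-r
        s=least_squares(f,[x,y],loss="soft_l1",f_scale=.001); print(w,n,s.x.round(4),"rms",np.sqrt(np.mean(f(s.x)**2)).round(4),len(q))
for n,(P,d,im) in C.items():
    m=(abs(P[...,0]-.596)<.13)&(abs(P[...,1]-.01)<.1)&(d>0)
    t=m&(abs(P[...,2]-.020)<.004)
    q=P[t][:,:2].astype(np.float32); rc=cv2.minAreaRect(q*1000); print(n,"block rect mm",rc,"z",np.median(P[t][:,2]))
    # wood by colour -> top outline
    hsv=cv2.cvtColor(cv2.GaussianBlur(im,(3,3),0),cv2.COLOR_BGR2HSV)
    wood=((hsv[...,0]>8)&(hsv[...,0]<25)&(hsv[...,1]>60)&m).astype(np.uint8)
    wood=cv2.morphologyEx(wood,cv2.MORPH_OPEN,np.ones((2,2)))
    cs,hi=cv2.findContours(wood,cv2.RETR_CCOMP,cv2.CHAIN_APPROX_NONE)
    for c,hh in zip(cs,hi[0]):
        if hh[3]>=0 and len(c)>=10:
            g=ray_plane(n,c[:,0],.009)[:,:2]*1000
            e=cv2.fitEllipse(g.astype(np.float32)); print(n,"hole",cv2.fitEllipse(c)[0],np.round(e[0],1),np.round(e[1],1))
P,d,_=C["scene"]
# height map coarse near left weights
for y in np.arange(.44,.12,-.02):
    row=[]
    for x in np.arange(.26,.68,.03):
        s=(abs(P[...,0]-x)<.015)&(abs(P[...,1]-y)<.01)&(d>0); row.append("%4d"%(1000*P[s][:,2].max()) if s.any() else "   .")
    print("%.2f"%y," ".join(row))
im=C["scene"][2][195:260,280:410]; cv2.imwrite("pics/block.png",np.clip(cv2.resize(im,None,fx=6,fy=6,interpolation=cv2.INTER_CUBIC)*1.5,0,255).astype(np.uint8))
```

```text
4oz scene [ 0.4142 -0.3272] rms 0.0011 138
4oz side [ 0.4139 -0.3287] rms 0.0009 77
8oz scene [0.3942 0.273 ] rms 0.0023 136
8oz side [0.3951 0.2718] rms 0.0021 97
1lb scene [ 0.5024 -0.2799] rms 0.0013 369
1lb side [ 0.5021 -0.2817] rms 0.0016 220
2lb scene [0.4864 0.2176] rms 0.0022 384
2lb side [0.487 0.216] rms 0.002 261
glue scene [ 0.6023 -0.3034] rms 0.0014 523
glue side [ 0.6019 -0.3051] rms 0.0011 306
scene block rect mm ((594.6871948242188, 12.520378112792969), (82.02017211914062, 227.866455078125), 85.46819305419922) z 0.019816824473272432
scene hole (316.2020263671875, 237.56350708007812) [525.7  23.5] [44.9 49.5]
scene hole (340.41522216796875, 230.18434143066406) [586.8  18.4] [34.4 39.8]
scene hole (360.55804443359375, 223.96481323242188) [640.   14.4] [27.8 30.7]
scene hole (377.66162109375, 218.86453247070312) [686.2  10.2] [20.2 21.3]
side block rect mm ((593.8158569335938, 10.951644897460938), (79.42345428466797, 224.31683349609375), 86.25013732910156) z 0.018160826331314328
side hole (323.9518127441406, 239.0169677734375) [520.9  15.7] [47.7 52.2]
side hole (345.6
[... 791 characters left out ...]
    3    4    3    4    5    3    .    2    4    5    4    4
0.28   22   19   21    4   53   52    4    3    3    .    4    4    3    5   17
0.26   21   23   22    2   52   53    3    4    2    3    3    4    4    4   49
0.24    3   13    3    4    5    4    4   61   79    6    4    5   11    3    3
0.22    5   33   52    4    3    4    5   83   81    3    4   16   16    4    5
0.20    3   41   53    3    4    4    3   82   82    4    4   15   14    4    5
0.18    5    5   16    3    4    3    3   18    4    5    3    4    3    2    3
0.16    6   11   12   11   11    8    4    3    3    5    4    4    4    6    3
0.14    9   13   17   16   16    8    6    6    3    3    4    4    4    3    3
```

View pics/block.png

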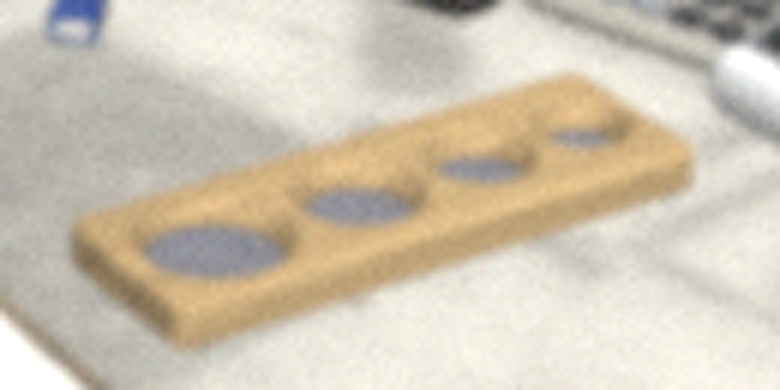

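>>> servo_tool:
  increments:
    - {"angular":[0,0,-0.0775],"linear":[0,0,0],"hand":1}
    - {"angular":[0,0,-0.0775],"linear":[0,0,0],"hand":1}
    - {"angular":[0,0,0],"linear":[-0.011,-0.036,0],"hand":1}
    - {"angular":[0,0,0],"linear":[-0.011,-0.036,0],"hand":1}
    - {"angular":[0,0,0],"linear":[-0.011,-0.036,0],"hand":1}
    - {"angular":[0,0,0],"linear":[-0.011,-0.036,0],"hand":1}
    - {"angular":[0,0,0],"linear":[-0.011,-0.036,0],"hand":1}
    - {"angular":[0,0,0],"linear":[0,0,0],"hand":1}

```text
clock: 0.95
ee_pos: [0.1563, 0.2987, 0.3036]
orientation: [-179.9, -0.0, 175.3]
ft_force: [0.1, -0.1, 0.7]
finger_gap: 0.0856
grip_force: 0.0
```

>>> servo_tool:
  increments:
    - {"angular":[0,0,0],"linear":[-0.035,-0.0172,0],"hand":1}
    - {"angular":[0,0,0],"linear":[-0.035,-0.0172,0],"hand":1}
    - {"angular":[0,0,0],"linear":[-0.035,-0.0172,0],"hand":1}
    - {"angular":[0,0,0],"linear":[-0.035,-0.0172,0],"hand":1}
    - {"angular":[0,0,0],"linear":[-0.035,-0.0172,0],"hand":1}
    - {"angular":[0,0,0],"linear":[-0.035,-0.0172,0],"hand":1}
    - {"angular":[0,0,0],"linear":[-0.035,-0.0172,0],"hand":1}
    - {"angular":[0,0,0],"linear":[-0.035,-0.0172,0],"hand":1}
    - {"angular":[0,0,0],"linear":[-0.035,-0.0172,0],"hand":1}
    - {"angular":[0,0,0],"linear":[-0.035,-0.0172,0],"hand":1}

```text
clock: 1.95
ee_pos: [0.4935, 0.103, 0.3035]
orientation: [180.0, -0.0, 175.5]
ft_force: [0.6, 1.0, 1.7]
finger_gap: 0.085
grip_force: 0.0
```

>>> servo_tool:
  increments:
    - {"angular":[0,0,0],"linear":[-0.035,-0.0172,0],"hand":1}
    - {"angular":[0,0,0],"linear":[-0.035,-0.0172,0],"hand":1}
    - {"angular":[0,0,0],"linear":[-0.035,-0.0172,0],"hand":1}
    - {"angular":[0,0,0],"linear":[-0.035,-0.0172,0],"hand":1}
    - {"angular":[0,0,0],"linear":[-0.035,-0.0172,0],"hand":1}
    - {"angular":[0,0,0],"linear":[0,0,0],"hand":1}
    - {"angular":[0,0,0],"linear":[0,0,0],"hand":1}

```text
clock: 2.65
ee_pos: [0.6601, 0.0039, 0.3017]
orientation: [180.0, -0.2, 175.4]
ft_force: [0.5, 0.4, 0.4]
finger_gap: 0.0859
grip_force: 0.0
```

```bash
cat >> h.py <<'E'
def tool_T(s):
    T=np.eye(4); T[:3,:3]=R.from_euler("xyz",s["orientation"],degrees=True).as_matrix(); T[:3,3]=s["ee_pos"]; return T
def wrist(name):
    s=env.observe(); p,d=eyes.grab_frame("wrist"); cv2.imwrite(f"pics/{name}.png",p); np.save(f"{name}.npy",d)
    i=eyes.camera_info("wrist"); return p,d,tool_T(s)@i["T_tool_cam"],i["K"]
def wray(uv,T,K):
    uv=np.atleast_2d(uv).astype(float); a=uv-K[:2,2]; r=np.linalg.norm(a,axis=1)+1e-9; th=r/K[0,0]
    v=np.stack([a[:,0]/r*np.sin(th),-a[:,1]/r*np.sin(th),-np.cos(th)],-1); return v@T[:3,:3].T
def wplane(uv,T,K,z):
    v=wray(uv,T,K); o=T[:3,3]; return o+v*((z-o[2])/v[:,2])[:,None]
E
python3 - <<'E'
from h import *
p,d,T,K=wrist("w1"); np.savez("w1T",T=T,K=K); print(env.observe()["ee_pos"])
hsv=cv2.cvtColor(cv2.GaussianBlur(p,(3,3),0),cv2.COLOR_BGR2HSV)
wood=((hsv[...,0]>8)&(hsv[...,0]<25)&(hsv[...,1]>60)).astype(np.uint8)
wood=cv2.morphologyEx(wood,cv2.MORPH_OPEN,np.ones((3,3)))
cs,hi=cv2.findContours(wood,cv2.RETR_CCOMP,cv2.CHAIN_APPROX_NONE)
for c,hh in zip(cs,hi[0]):
    if hh[3]>=0 and cv2.contourArea(c)>100:
        g=wplane(c[:,0],T,K,.009)[:,:2]*1000
        e=cv2.fitEllipse(g.astype(np.float32)); print("hole",np.round(cv2.fitEllipse(c)[0]),np.round(e[0],1),np.round(e[1],1))
    elif hh[3]<0 and cv2.contourArea(c)>3000:
        print("outer",cv2.minAreaRect((wplane(c[:,0],T,K,.019)[:,:2]*1000).astype(np.float32)))
E
```

```text
[0.65947703 0.00445339 0.30270787]
outer ((895.5596923828125, -496.33782958984375), (165.28952026367188, 592.5540771484375), 56.894126892089844)
outer ((595.0966186523438, 13.722904205322266), (75.2289810180664, 223.12908935546875), 85.73843383789062)
hole [324. 224.] [681.9   7.4] [28.2 28.7]
hole [324. 179.] [635.6  10.7] [34.5 34.7]
hole [323. 125.] [582.3  14.7] [41.7 41.8]
hole [323.  63.] [521.   19.3] [51.4 51.7]
```

View pics/w1.png

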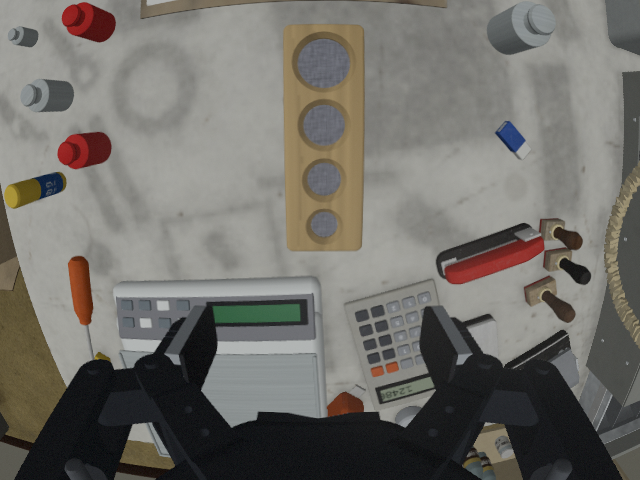

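The wrist view shows the block from above with its sockets at (323,63), (323,125), (324,179) and (324,224). Their spacings come out at 61.5, 53.5 and 46.4 mm, which match the given ones. Next I'll go above the left pair and measure their knob tops.

>>> servo_tool:
  increments:
    - {"angular":[0,0,0],"linear":[0.021,0.028,0],"hand":1}
    - {"angular":[0,0,0],"linear":[0.021,0.028,0],"hand":1}
    - {"angular":[0,0,0],"linear":[0.021,0.028,0],"hand":1}
    - {"angular":[0,0,0],"linear":[0.021,0.028,0],"hand":1}
    - {"angular":[0,0,0],"linear":[0.021,0.028,0],"hand":1}
    - {"angular":[0,0,0],"linear":[0.021,0.028,0],"hand":1}
    - {"angular":[0,0,0],"linear":[0.021,0.028,0],"hand":1}
    - {"angular":[0,0,0],"linear":[0.021,0.028,0],"hand":1}
    - {"angular":[0,0,0],"linear":[0,0,0],"hand":1}
    - {"angular":[0,0,0],"linear":[0,0,0],"hand":1}

```text
clock: 3.7
ee_pos: [0.5082, 0.2418, 0.3049]
orientation: [180.0, 0.1, 175.7]
ft_force: [0.3, -1.2, -0.2]
finger_gap: 0.0851
grip_force: 0.0
```

```bash
cat >> h.py <<'E'
def wcloud(d,T,K):
    v,u=np.mgrid[:480,:640]; uv=np.stack([u.ravel(),v.ravel()],-1)
    r=wray(uv,np.eye(4),K); P=r*(d.ravel()/-r[:,2])[:,None]
    return (P@T[:3,:3].T+T[:3,3]).reshape(480,640,3)
def tops(name,items):
    p,d,T,K=wrist(name); P=wcloud(d,T,K); s=env.observe(); print("tcp",s["ee_pos"].round(4),s["orientation"].round(2))
    for w,(x,y,h,rk) in items.items():
        n=(d>0)&(np.hypot(P[...,0]-x,P[...,1]-y)<.03)
        t=n&(abs(P[...,2]-h)<.006)
        q=P[t]; uv=np.argwhere(t)[:,::-1]
        c,rad=cv2.minEnclosingCircle((q[:,:2]*1000).astype(np.float32))
        g=wplane(uv,T,K,h)[:,:2]
        print(w,"n",len(q),"mean",q.mean(0).round(4),"raymean",g.mean(0).round(4),"encl",np.round(c,1),round(rad,1),"px",uv.mean(0).round())
E
python3 - <<'E'
from h import *
tops("w2",{"2lb":(.486,.216,.080,.0145),"8oz":(.395,.272,.051,.009)})
E
```

```text
tcp [0.5089 0.241  0.3047] [1.7999e+02 7.0000e-02 1.7558e+02]
2lb n 1023 mean [0.4859 0.2173 0.0806] raymean [0.486  0.2172] encl [486.7 216.8] 15.4 px [287. 195.]
8oz n 363 mean [0.3953 0.2725 0.0517] raymean [0.3952 0.2726] encl [395.  272.7] 9.5 px [345.  82.]
```

View pics/w2.png

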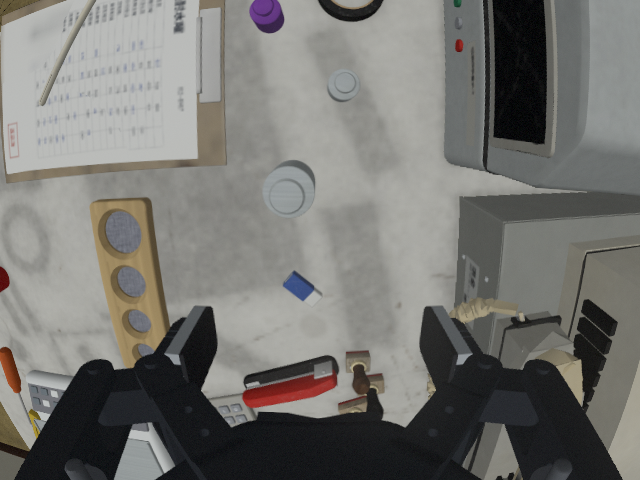

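>>> servo_tool:
  increments:
    - {"angular":[0,0,0],"linear":[0.0103,-0.013,0],"hand":1}
    - {"angular":[0,0,0],"linear":[0.0103,-0.013,0],"hand":1}
    - {"angular":[0,0,0],"linear":[0,0,0.04],"hand":1}
    - {"angular":[0,0,0],"linear":[0,0,0.04],"hand":1}
    - {"angular":[0,0,0],"linear":[0,0,0.04],"hand":1}
    - {"angular":[0,0,0],"linear":[0,0,0.04],"hand":1}
    - {"angular":[0,0,0],"linear":[0,0,0.03],"hand":1}
    - {"angular":[0,0,0],"linear":[0,0,0.022],"hand":1}
    - {"angular":[0,0,0],"linear":[0,0,0],"hand":1}
    - {"angular":[0,0,0],"linear":[0,0,0],"hand":1}

```text
clock: 4.75
ee_pos: [0.4875, 0.2156, 0.0922]
orientation: [-180.0, -0.0, 175.4]
ft_force: [0.5, -0.5, 0.5]
finger_gap: 0.0854
grip_force: 0.0
```

>>> servo_tool:
  increments:
    - {"angular":[0,0,0],"linear":[0,0,0],"hand":0.6}
    - {"angular":[0,0,0],"linear":[0,0,0],"hand":0.4}
    - {"angular":[0,0,0],"linear":[0,0,0],"hand":0.3}
    - {"angular":[0,0,0],"linear":[0,0,0],"hand":0.3}
    - {"angular":[0,0,0],"linear":[0,0,0],"hand":0.3}
    - {"angular":[0,0,0],"linear":[0,0,0],"hand":0.3}
  force: 70

```text
clock: 5.35
ee_pos: [0.4881, 0.2173, 0.0937]
orientation: [179.9, 0.2, 175.5]
ft_force: [-0.8, 1.3, 7.1]
finger_gap: 0.0448
grip_force: 70.7
```

>>> servo_tool:
  increments:
    - {"angular":[0,0,0],"linear":[0,0,-0.01],"hand":0.3}
    - {"angular":[0,0,0],"linear":[0,0,-0.02],"hand":0.3}
    - {"angular":[0,0,0],"linear":[0,0,-0.02],"hand":0.3}
    - {"angular":[0,0,0],"linear":[0,0,-0.01],"hand":0.3}
    - {"angular":[0,0,0],"linear":[0,0,0],"hand":0.3}

```text
clock: 5.85
ee_pos: [0.4875, 0.2164, 0.1527]
orientation: [180.0, 0.1, 175.5]
ft_force: [0.4, 0.1, -9.8]
finger_gap: 0.0447
grip_force: 73.2
```

>>> servo_tool:
  increments:
    - {"angular":[0,0,0],"linear":[-0.0025,-0.01,0],"hand":0.3}
    - {"angular":[0,0,0],"linear":[-0.0054,-0.0206,0],"hand":0.3}
    - {"angular":[0,0,0],"linear":[-0.0062,-0.0234,0],"hand":0.3}
    - {"angular":[0,0,0],"linear":[-0.0062,-0.0234,0],"hand":0.3}
    - {"angular":[0,0,0],"linear":[-0.0062,-0.0234,0],"hand":0.3}
    - {"angular":[0,0,0],"linear":[-0.0062,-0.0234,0],"hand":0.3}
    - {"angular":[0,0,0],"linear":[-0.0062,-0.0234,0],"hand":0.3}
    - {"angular":[0,0,0],"linear":[-0.0062,-0.0234,0],"hand":0.3}
    - {"angular":[0,0,0],"linear":[-0.0056,-0.0226,0],"hand":0.3}
    - {"angular":[0,0,0],"linear":[0,0,0],"hand":0.3}

```text
clock: 6.85
ee_pos: [0.5216, 0.0157, 0.1503]
orientation: [-179.8, -0.2, 175.2]
ft_force: [-0.1, 0.2, -8.8]
finger_gap: 0.0443
grip_force: 73.8
```

>>> servo_tool:
  increments:
    - {"angular":[0,0,0],"linear":[0,0,0],"hand":0.3}
    - {"angular":[0,0,0],"linear":[0,0,0],"hand":0.3}

```text
clock: 7.05
ee_pos: [0.5215, 0.0194, 0.1509]
orientation: [-180.0, -0.1, 175.5]
ft_force: [-0.7, -0.2, -8.5]
finger_gap: 0.0445
grip_force: 73.8
```

Run:
```python
from h import *
for k in range(2):
    p,d,T,K=wrist(f"w3{k}"); print(env.observe()["ee_pos"].round(4))
cv2.imwrite("pics/w3c.png",cv2.resize(p[180:480,120:520],None,fx=2,fy=2))
```

```text
[0.5217 0.0196 0.1511]
[0.5219 0.0198 0.1514]
```

View pics/w3c.png

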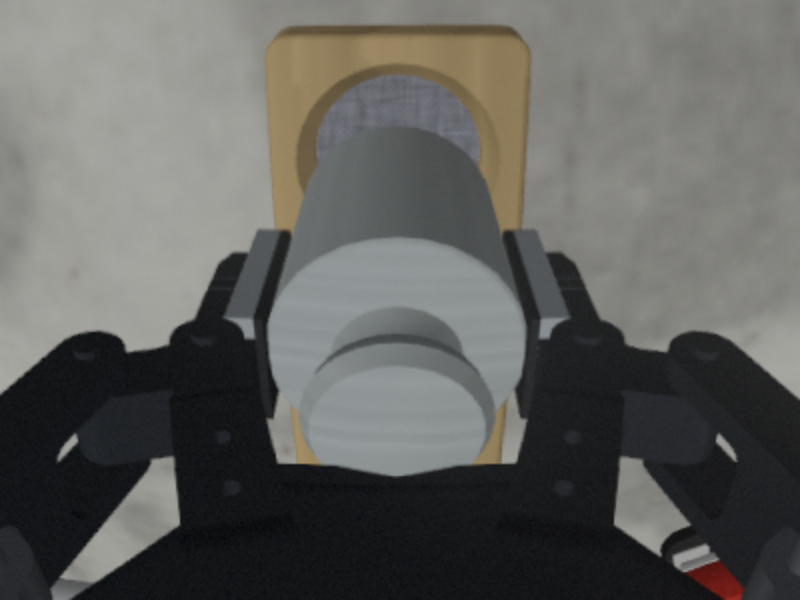

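Held upright and centred across the socket. Now I'll lower it gently.

>>> servo_tool:
  increments:
    - {"angular":[0,0,0],"linear":[-0.001,0,0.01],"hand":0.3}
    - {"angular":[0,0,0],"linear":[0,0,0.01],"hand":0.3}
    - {"angular":[0,0,0],"linear":[0,0,0.01],"hand":0.3}
    - {"angular":[0,0,0],"linear":[0,0,0.006],"hand":0.3}
    - {"angular":[0,0,0],"linear":[0,0,0.005],"hand":0.3}
    - {"angular":[0,0,0],"linear":[0,0,0.004],"hand":0.3}
    - {"angular":[0,0,0],"linear":[0,0,0.002],"hand":0.3}
    - {"angular":[0,0,0],"linear":[0,0,0],"hand":0.3}
    - {"angular":[0,0,0],"linear":[0,0,0],"hand":0.3}

```text
clock: 8.05
ee_pos: [0.5237, 0.0192, 0.1052]
orientation: [180.0, 0.0, 175.5]
ft_force: [0.3, -0.7, -9.1]
finger_gap: 0.0443
grip_force: 73.9
```

>>> servo_tool:
  increments:
    - {"angular":[0,0,0],"linear":[0,0,0.001],"hand":0.3}
    - {"angular":[0,0,0],"linear":[0,0,0.001],"hand":0.3}
    - {"angular":[0,0,0],"linear":[0,0,0.0005],"hand":0.3}
    - {"angular":[0,0,0],"linear":[0,0,0],"hand":0.3}
    - {"angular":[0,0,0],"linear":[0,0,0],"hand":0.3}

```text
clock: 8.55
ee_pos: [0.5236, 0.0193, 0.1028]
orientation: [180.0, 0.0, 175.5]
ft_force: [-1.3, 0.0, -4.9]
finger_gap: 0.0446
grip_force: 74.0
```

Contact is beginning, as the load has halved. I'll go slightly further down, release slowly and rise.

>>> servo_tool:
  increments:
    - {"angular":[0,0,0],"linear":[0,0,0.0007],"hand":0.3}
    - {"angular":[0,0,0],"linear":[0,0,0],"hand":0.3}
    - {"angular":[0,0,0],"linear":[0,0,0],"hand":0.58}
    - {"angular":[0,0,0],"linear":[0,0,0],"hand":0.65}
    - {"angular":[0,0,0],"linear":[0,0,0],"hand":0.8}
    - {"angular":[0,0,0],"linear":[0,0,0],"hand":1}
    - {"angular":[0,0,0],"linear":[0,0,0],"hand":1}

```text
clock: 9.25
ee_pos: [0.5237, 0.0193, 0.1018]
orientation: [180.0, 0.0, 175.5]
ft_force: [0.2, 0.5, -0.0]
finger_gap: 0.0851
grip_force: 0.0
```

>>> servo_tool:
  increments:
    - {"angular":[0,0,0],"linear":[0,0,0],"hand":1}
    - {"angular":[0,0,0],"linear":[0,0,-0.01],"hand":1}
    - {"angular":[0,0,0],"linear":[0,0,-0.02],"hand":1}
    - {"angular":[0,0,0],"linear":[0,0,-0.04],"hand":1}
    - {"angular":[0,0,0],"linear":[0,0,-0.04],"hand":1}
    - {"angular":[0,0,0],"linear":[0,0,-0.04],"hand":1}
    - {"angular":[0,0,0],"linear":[0,0,-0.04],"hand":1}
    - {"angular":[0,0,0],"linear":[0,0,0],"hand":1}
    - {"angular":[0,0,0],"linear":[0,0,0],"hand":1}

```text
clock: 10.15
ee_pos: [0.5239, 0.0193, 0.2936]
orientation: [180.0, 0.2, 175.5]
ft_force: [-1.0, 0.3, -1.4]
finger_gap: 0.0854
grip_force: 0.0
```

Run:
```python
from h import *
print(env.observe()["finger_gap"])
tops("w4",{"2lb":(.5215,.0192,.089,.0145)})
p,d,T,K=wrist("w4b"); P=wcloud(d,T,K); print(np.percentile(P[(d>0)&(np.hypot(P[...,0]-.5215,P[...,1]-.019)<.02)][:,2],[50,90,97]).round(4))
```

```text
0.08537491333589924
tcp [0.5232 0.0193 0.2919] [1.8000e+02 2.0000e-02 1.7549e+02]
2lb n 1143 mean [0.5211 0.0188 0.0897] raymean [0.5213 0.0188] encl [522.1  18.6] 15.3 px [318. 222.]
[0.303  0.3135 0.317 ]
```

>>> servo_tool:
  increments:
    - {"angular":[0,0,0],"linear":[0.0185,0.0303,0],"hand":1}
    - {"angular":[0,0,0],"linear":[0.0185,0.0303,0],"hand":1}
    - {"angular":[0,0,0],"linear":[0.0185,0.0303,0],"hand":1}
    - {"angular":[0,0,0],"linear":[0.0185,0.0303,0],"hand":1}
    - {"angular":[0,0,0],"linear":[0.0185,0.0303,0],"hand":1}
    - {"angular":[0,0,0],"linear":[0.0185,0.0303,0],"hand":1}
    - {"angular":[0,0,0],"linear":[0.0185,0.0303,0],"hand":1}
    - {"angular":[0,0,0],"linear":[0.0185,0.0303,0],"hand":1}
    - {"angular":[0,0,0],"linear":[0,0,0],"hand":1}
    - {"angular":[0,0,0],"linear":[0,0,0],"hand":1}

```text
clock: 11.25
ee_pos: [0.394, 0.2727, 0.2902]
orientation: [-179.9, -0.1, 175.6]
ft_force: [0.8, -0.5, 0.3]
finger_gap: 0.086
grip_force: 0.0
```

>>> servo_tool:
  increments:
    - {"angular":[0,0,0],"linear":[0,0,0.04],"hand":1}
    - {"angular":[0,0,0],"linear":[0,0,0.04],"hand":1}
    - {"angular":[0,0,0],"linear":[0,0,0.03],"hand":1}
    - {"angular":[0,0,0],"linear":[0,0,0],"hand":1}
    - {"angular":[0,0,0],"linear":[0,0,0],"hand":1}

```text
clock: 11.75
ee_pos: [0.3952, 0.2715, 0.1815]
orientation: [-179.9, -0.1, 175.4]
ft_force: [-0.9, 0.2, 0.8]
finger_gap: 0.0852
grip_force: 0.0
```

>>> servo_tool:
  increments:
    - {"angular":[0,0,0],"linear":[0,0.0008,0.035],"hand":1}
    - {"angular":[0,0,0],"linear":[0,0,0.035],"hand":0.8}
    - {"angular":[0,0,0],"linear":[0,0,0.0235],"hand":0.7}
    - {"angular":[0,0,0],"linear":[0,0,0],"hand":0.6}
    - {"angular":[0,0,0],"linear":[0,0,0],"hand":0.5}
    - {"angular":[0,0,0],"linear":[0,0,0],"hand":0.4}
    - {"angular":[0,0,0],"linear":[0,0,0],"hand":0.3}
    - {"angular":[0,0,0],"linear":[0,0,0],"hand":0.15}
    - {"angular":[0,0,0],"linear":[0,0,0],"hand":0.15}
    - {"angular":[0,0,0],"linear":[0,0,0],"hand":0.15}
  force: 50

```text
clock: 12.75
ee_pos: [0.3966, 0.2741, 0.0907]
orientation: [179.9, 0.2, 175.5]
ft_force: [-0.7, -0.8, 4.9]
finger_gap: 0.0275
grip_force: 48.8
```

>>> servo_tool:
  increments:
    - {"angular":[0,0,0],"linear":[0,0,-0.01],"hand":0.15}
    - {"angular":[0,0,0],"linear":[0,0,-0.02],"hand":0.15}
    - {"angular":[0,0,0],"linear":[0,0,-0.03],"hand":0.15}
    - {"angular":[0,0,0],"linear":[0,0,-0.03],"hand":0.15}
    - {"angular":[0,0,0],"linear":[0,0,-0.02],"hand":0.15}
    - {"angular":[0,0,0],"linear":[0,0,0],"hand":0.15}
    - {"angular":[0,0,0],"linear":[-0.0108,-0.0101,0],"hand":0.15}
    - {"angular":[0,0,0],"linear":[-0.0216,-0.0202,0],"hand":0.15}
    - {"angular":[0,0,0],"linear":[-0.0216,-0.0202,0],"hand":0.15}
    - {"angular":[0,0,0],"linear":[-0.0216,-0.0202,0],"hand":0.15}

```text
clock: 13.75
ee_pos: [0.4647, 0.196, 0.1973]
orientation: [-180.0, -0.1, 175.5]
ft_force: [0.3, 0.0, -2.8]
finger_gap: 0.0268
grip_force: 49.6
```

>>> servo_tool:
  increments:
    - {"angular":[0,0,0],"linear":[-0.0216,-0.0202,0],"hand":0.15}
    - {"angular":[0,0,0],"linear":[-0.0216,-0.0202,0],"hand":0.15}
    - {"angular":[0,0,0],"linear":[-0.0216,-0.0202,0],"hand":0.15}
    - {"angular":[0,0,0],"linear":[-0.0216,-0.0202,0],"hand":0.15}
    - {"angular":[0,0,0],"linear":[-0.0216,-0.0202,0],"hand":0.15}
    - {"angular":[0,0,0],"linear":[-0.0216,-0.0202,0],"hand":0.15}
    - {"angular":[0,0,0],"linear":[-0.0216,-0.0202,0],"hand":0.15}
    - {"angular":[0,0,0],"linear":[-0.0216,-0.0202,0],"hand":0.15}
    - {"angular":[0,0,0],"linear":[-0.0108,-0.0101,0],"hand":0.15}
    - {"angular":[0,0,0],"linear":[0,0,0],"hand":0.15}

```text
clock: 14.75
ee_pos: [0.6349, 0.0094, 0.1965]
orientation: [-180.0, -0.1, 175.3]
ft_force: [-0.8, 1.2, -2.3]
finger_gap: 0.0272
grip_force: 49.6
```

>>> servo_tool:
  increments:
    - {"angular":[0,0,0],"linear":[0,0,0.02],"hand":0.15}
    - {"angular":[0,0,0],"linear":[0,0,0.02],"hand":0.15}
    - {"angular":[0,0,0],"linear":[0,0,0.02],"hand":0.15}
    - {"angular":[0,0,0],"linear":[0,0,0],"hand":0.15}
    - {"angular":[0,0,0],"linear":[0,0,0],"hand":0.15}

```text
clock: 15.25
ee_pos: [0.6333, 0.0119, 0.1376]
orientation: [-180.0, -0.1, 175.5]
ft_force: [0.2, 0.1, -1.3]
finger_gap: 0.0274
grip_force: 49.6
```

Run:
```python
from h import *
for k in range(2):
    p,d,T,K=wrist(f"w5{k}"); print(env.observe()["ee_pos"].round(4))
cv2.imwrite("pics/w5c.png",cv2.resize(p[180:480,120:520],None,fx=2,fy=2))
```

```text
[0.6343 0.0118 0.1387]
[0.6348 0.0117 0.1394]
```

View pics/w5c.png

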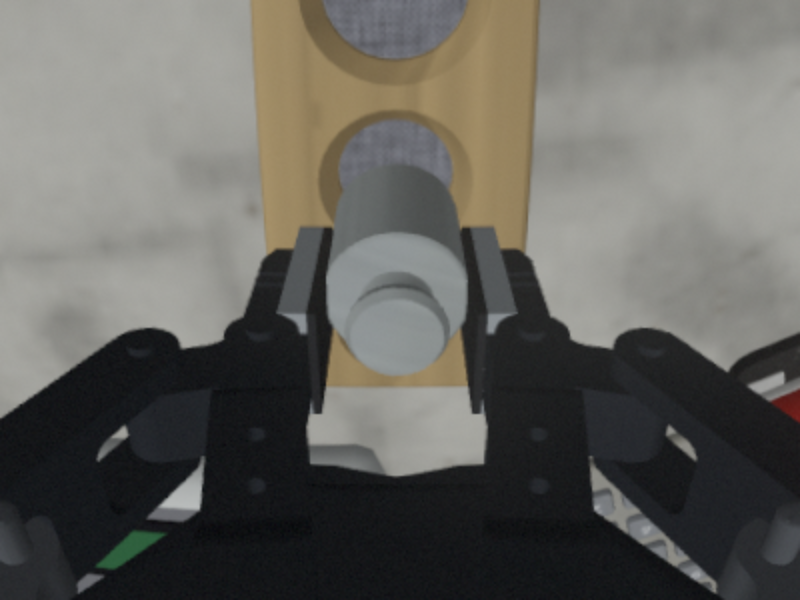

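>>> servo_tool:
  increments:
    - {"angular":[0,0,0],"linear":[-0.001,-0.001,0.01],"hand":0.15}
    - {"angular":[0,0,0],"linear":[0,0,0.01],"hand":0.15}
    - {"angular":[0,0,0],"linear":[0,0,0.01],"hand":0.15}
    - {"angular":[0,0,0],"linear":[0,0,0.005],"hand":0.15}
    - {"angular":[0,0,0],"linear":[0,0,0.003],"hand":0.15}
    - {"angular":[0,0,0],"linear":[0,0,0.001],"hand":0.15}
    - {"angular":[0,0,0],"linear":[0,0,0],"hand":0.15}
    - {"angular":[0,0,0],"linear":[0,0,0],"hand":0.15}

```text
clock: 16.15
ee_pos: [0.6353, 0.0104, 0.0998]
orientation: [180.0, 0.0, 175.5]
ft_force: [-2.6, 0.6, 3.2]
finger_gap: 0.0274
grip_force: 50.2
```

>>> servo_tool:
  increments:
    - {"angular":[0,0,0],"linear":[0,0,0.001],"hand":0.15}
    - {"angular":[0,0,0],"linear":[0,0,0.0005],"hand":0.15}
    - {"angular":[0,0,0],"linear":[0,0,0],"hand":0.15}
    - {"angular":[0,0,0],"linear":[0,0,0],"hand":0.15}

```text
clock: 16.55
ee_pos: [0.6353, 0.0103, 0.0998]
orientation: [180.0, 0.1, 175.5]
ft_force: [-4.8, 1.0, 10.5]
finger_gap: 0.0275
grip_force: 50.8
```

>>> servo_tool:
  increments:
    - {"angular":[0,0,0],"linear":[0.0005,0,-0.0005],"hand":0.15}
    - {"angular":[0,0,0],"linear":[0,0,0],"hand":0.38}
    - {"angular":[0,0,0],"linear":[0,0,0],"hand":0.45}
    - {"angular":[0,0,0],"linear":[0,0,0],"hand":0.6}
    - {"angular":[0,0,0],"linear":[0,0,0],"hand":0.8}
    - {"angular":[0,0,0],"linear":[0,0,0],"hand":1}
    - {"angular":[0,0,0],"linear":[0,0,0],"hand":1}
    - {"angular":[0,0,0],"linear":[0,0,-0.01],"hand":1}
    - {"angular":[0,0,0],"linear":[0,0,-0.02],"hand":1}
    - {"angular":[0,0,0],"linear":[0,0,-0.04],"hand":1}

```text
clock: 17.55
ee_pos: [0.6327, 0.0102, 0.1661]
orientation: [-180.0, -0.4, 175.5]
ft_force: [0.8, 0.2, -0.8]
finger_gap: 0.0854
grip_force: 0.0
```

>>> servo_tool:
  increments:
    - {"angular":[0,0,0],"linear":[0,0,-0.04],"hand":1}
    - {"angular":[0,0,0],"linear":[0,0,-0.04],"hand":1}
    - {"angular":[0,0,0],"linear":[0,0,-0.04],"hand":1}
    - {"angular":[0,0,0],"linear":[0,0,0],"hand":1}
    - {"angular":[0,0,0],"linear":[0,0,0],"hand":1}

```text
clock: 18.05
ee_pos: [0.6353, 0.0103, 0.2905]
orientation: [180.0, 0.2, 175.5]
ft_force: [-0.0, -0.1, -0.9]
finger_gap: 0.0854
grip_force: 0.0
```

Run:
```python
from h import *
tops("w6",{"8oz":(.635,.0107,.060,.009),"2lb":(.5215,.0192,.089,.0145)})
```

```text
tcp [0.6346 0.0103 0.2885] [1.8000e+02 3.0000e-02 1.7549e+02]
8oz n 374 mean [0.6329 0.0095 0.061 ] raymean [0.6331 0.0095] encl [633.1   9.2] 9.6 px [318. 215.]
2lb n 1331 mean [0.5225 0.0187 0.0896] raymean [0.5225 0.0187] encl [522.2  18.7] 15.3 px [318.  76.]
```

>>> servo_tool:
  increments:
    - {"angular":[0,0,0],"linear":[0.0101,-0.0384,0],"hand":1}
    - {"angular":[0,0,0],"linear":[0.0101,-0.0384,0],"hand":1}
    - {"angular":[0,0,0],"linear":[0.0101,-0.0384,0],"hand":1}
    - {"angular":[0,0,0],"linear":[0.0101,-0.0384,0],"hand":1}
    - {"angular":[0,0,0],"linear":[0.0101,-0.0384,0],"hand":1}
    - {"angular":[0,0,0],"linear":[0.0101,-0.0384,0],"hand":1}
    - {"angular":[0,0,0],"linear":[0.0101,-0.0384,0],"hand":1}
    - {"angular":[0,0,0],"linear":[0.0101,-0.0384,0],"hand":1}
    - {"angular":[0,0,0],"linear":[0,0,0],"hand":1}
    - {"angular":[0,0,0],"linear":[0,0,0],"hand":1}

```text
clock: 19.1
ee_pos: [0.5289, -0.2902, 0.2862]
orientation: [179.9, -0.2, 175.4]
ft_force: [0.0, 0.4, 0.2]
finger_gap: 0.0854
grip_force: 0.0
```

Run:
```python
from h import *
tops("w7",{"1lb":(.502,-.282,.066,.011),"4oz":(.414,-.328,.041,.007)})
```

```text
tcp [ 0.5294 -0.2892  0.2866] [ 1.7990e+02 -1.6000e-01  1.7545e+02]
1lb n 670 mean [ 0.5019 -0.2811  0.0668] raymean [ 0.502 -0.281] encl [ 502.4 -281.1] 12.0 px [327. 189.]
4oz n 241 mean [ 0.4146 -0.3279  0.0421] raymean [ 0.4145 -0.3281] encl [ 414.6 -328.1] 7.8 px [262.  88.]
```

View pics/w7.png

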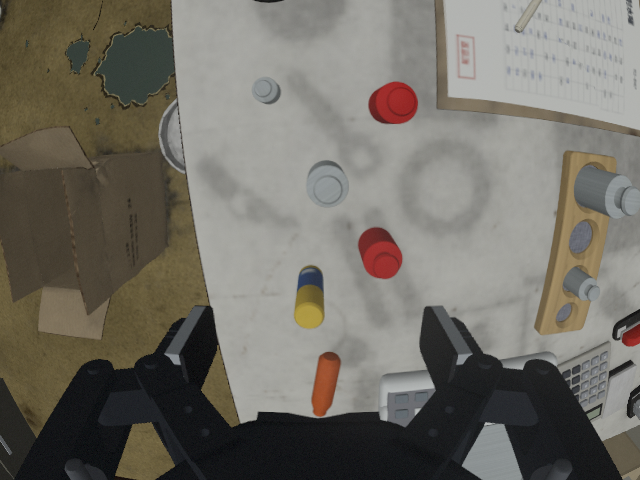

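>>> servo_tool:
  increments:
    - {"angular":[0,0,0],"linear":[0.0138,0.0032,0],"hand":1}
    - {"angular":[0,0,0],"linear":[0.0138,0.0032,0],"hand":1}
    - {"angular":[0,0,0],"linear":[0,0,0.035],"hand":1}
    - {"angular":[0,0,0],"linear":[0,0,0.035],"hand":1}
    - {"angular":[0,0,0],"linear":[0,0,0.03],"hand":1}
    - {"angular":[0,0,0],"linear":[0,0,0],"hand":1}
    - {"angular":[0,0,0],"linear":[0,0,0],"hand":1}

```text
clock: 19.85
ee_pos: [0.5032, -0.2798, 0.188]
orientation: [179.9, -0.1, 175.6]
ft_force: [0.3, 0.5, 1.0]
finger_gap: 0.0852
grip_force: 0.0
```

>>> servo_tool:
  increments:
    - {"angular":[0,0,0],"linear":[0.001,-0.001,0.035],"hand":1}
    - {"angular":[0,0,0],"linear":[0,0,0.035],"hand":1}
    - {"angular":[0,0,0],"linear":[0,0,0.027],"hand":0.9}
    - {"angular":[0,0,0],"linear":[0,0,0],"hand":0.7}
    - {"angular":[0,0,0],"linear":[0,0,0],"hand":0.6}
    - {"angular":[0,0,0],"linear":[0,0,0],"hand":0.5}
    - {"angular":[0,0,0],"linear":[0,0,0],"hand":0.4}
    - {"angular":[0,0,0],"linear":[0,0,0],"hand":0.25}
    - {"angular":[0,0,0],"linear":[0,0,0],"hand":0.25}
    - {"angular":[0,0,0],"linear":[0,0,0],"hand":0.25}
  force: 60

```text
clock: 20.85
ee_pos: [0.5039, -0.2819, 0.0944]
orientation: [-180.0, 0.3, 175.5]
ft_force: [0.4, 4.1, 5.1]
finger_gap: 0.0344
grip_force: 59.1
```

>>> servo_tool:
  increments:
    - {"angular":[0,0,0],"linear":[0,0,-0.01],"hand":0.25}
    - {"angular":[0,0,0],"linear":[0,0,-0.02],"hand":0.25}
    - {"angular":[0,0,0],"linear":[0,0,-0.03],"hand":0.25}
    - {"angular":[0,0,0],"linear":[0,0,-0.03],"hand":0.25}
    - {"angular":[0,0,0],"linear":[0,0,-0.02],"hand":0.25}
    - {"angular":[0,0,0],"linear":[0,0,0],"hand":0.25}
    - {"angular":[0,0,0],"linear":[-0.0028,0.015,0],"hand":0.25}
    - {"angular":[0,0,0],"linear":[-0.0057,0.0301,0],"hand":0.25}
    - {"angular":[0,0,0],"linear":[-0.0057,0.0301,0],"hand":0.25}
    - {"angular":[0,0,0],"linear":[-0.0057,0.0301,0],"hand":0.25}

```text
clock: 21.85
ee_pos: [0.529, -0.1767, 0.1992]
orientation: [179.9, -0.2, 175.5]
ft_force: [0.3, -0.1, -4.0]
finger_gap: 0.0341
grip_force: 60.6
```

>>> servo_tool:
  increments:
    - {"angular":[0,0,0],"linear":[-0.0057,0.0301,0],"hand":0.25}
    - {"angular":[0,0,0],"linear":[-0.0057,0.0301,0],"hand":0.25}
    - {"angular":[0,0,0],"linear":[-0.0057,0.0301,0],"hand":0.25}
    - {"angular":[0,0,0],"linear":[-0.0057,0.0301,0],"hand":0.25}
    - {"angular":[0,0,0],"linear":[-0.0057,0.0301,0],"hand":0.25}
    - {"angular":[0,0,0],"linear":[-0.0057,0.0301,0],"hand":0.25}
    - {"angular":[0,0,0],"linear":[-0.0028,0.015,0],"hand":0.25}
    - {"angular":[0,0,0],"linear":[0,0,0],"hand":0.25}
    - {"angular":[0,0,0],"linear":[0,0,0],"hand":0.25}

```text
clock: 22.75
ee_pos: [0.5815, 0.0135, 0.2]
orientation: [-179.9, -0.1, 175.5]
ft_force: [-0.3, 0.2, -3.7]
finger_gap: 0.0341
grip_force: 60.7
```

>>> servo_tool:
  increments:
    - {"angular":[0,0,0],"linear":[0,0,0.02],"hand":0.25}
    - {"angular":[0,0,0],"linear":[0,0,0.02],"hand":0.25}
    - {"angular":[0,0,0],"linear":[0,0,0.02],"hand":0.25}
    - {"angular":[0,0,0],"linear":[0,0,0],"hand":0.25}
    - {"angular":[0,0,0],"linear":[0,0,0],"hand":0.25}

```text
clock: 23.25
ee_pos: [0.5818, 0.0124, 0.141]
orientation: [-180.0, -0.1, 175.4]
ft_force: [0.4, 0.4, -4.0]
finger_gap: 0.0341
grip_force: 60.6
```

Run:
```python
from h import *
for k in range(2):
    p,d,T,K=wrist(f"w8{k}"); print(env.observe()["ee_pos"].round(4))
cv2.imwrite("pics/w8c.png",cv2.resize(p[130:430,120:520],None,fx=2,fy=2))
```

```text
[0.5826 0.0126 0.1419]
[0.5831 0.0129 0.1425]
```

View pics/w8c.png

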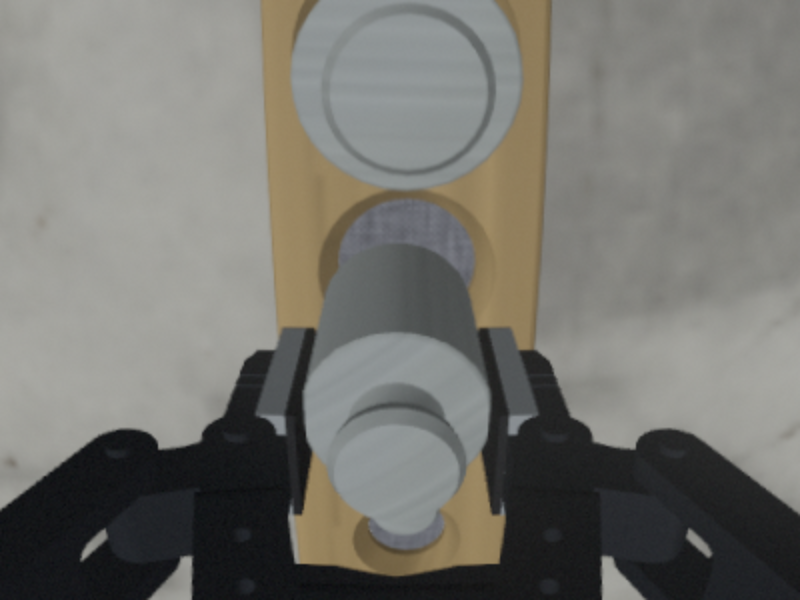

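>>> servo_tool:
  increments:
    - {"angular":[0,0,0],"linear":[0,0.0019,0.01],"hand":0.25}
    - {"angular":[0,0,0],"linear":[0,0,0.01],"hand":0.25}
    - {"angular":[0,0,0],"linear":[0,0,0.01],"hand":0.25}
    - {"angular":[0,0,0],"linear":[0,0,0.005],"hand":0.25}
    - {"angular":[0,0,0],"linear":[0,0,0.003],"hand":0.25}
    - {"angular":[0,0,0],"linear":[0,0,0.001],"hand":0.25}
    - {"angular":[0,0,0],"linear":[0,0,0],"hand":0.25}
    - {"angular":[0,0,0],"linear":[0,0,0],"hand":0.25}

```text
clock: 24.15
ee_pos: [0.5825, 0.0154, 0.1034]
orientation: [-180.0, 0.0, 175.5]
ft_force: [-4.0, -0.3, 4.9]
finger_gap: 0.034
grip_force: 61.8
```

>>> servo_tool:
  increments:
    - {"angular":[0,0,0],"linear":[0,0,0.001],"hand":0.25}
    - {"angular":[0,0,0],"linear":[0,0,0],"hand":0.25}
    - {"angular":[0,0,0],"linear":[0,0,0],"hand":0.25}

```text
clock: 24.45
ee_pos: [0.5825, 0.0154, 0.1034]
orientation: [180.0, 0.1, 175.5]
ft_force: [-5.2, -0.3, 10.3]
finger_gap: 0.0341
grip_force: 62.4
```

>>> servo_tool:
  increments:
    - {"angular":[0,0,0],"linear":[0.001,0,0],"hand":0.25}
    - {"angular":[0,0,0],"linear":[0,0,0],"hand":0.46}
    - {"angular":[0,0,0],"linear":[0,0,0],"hand":0.55}
    - {"angular":[0,0,0],"linear":[0,0,0],"hand":0.7}
    - {"angular":[0,0,0],"linear":[0,0,0],"hand":0.85}
    - {"angular":[0,0,0],"linear":[0,0,0],"hand":1}
    - {"angular":[0,0,0],"linear":[0,0,0],"hand":1}
    - {"angular":[0,0,0],"linear":[0,0,-0.01],"hand":1}
    - {"angular":[0,0,0],"linear":[0,0,-0.02],"hand":1}
    - {"angular":[0,0,0],"linear":[0,0,-0.04],"hand":1}

```text
clock: 25.45
ee_pos: [0.5794, 0.0154, 0.1694]
orientation: [-180.0, -0.4, 175.5]
ft_force: [1.0, -0.2, -0.6]
finger_gap: 0.0856
grip_force: 0.0
```

>>> servo_tool:
  increments:
    - {"angular":[0,0,0],"linear":[-0.01,0,-0.04],"hand":1}
    - {"angular":[0,0,0],"linear":[-0.02,0,-0.04],"hand":1}
    - {"angular":[0,0,0],"linear":[-0.03,0,-0.04],"hand":1}
    - {"angular":[0,0,0],"linear":[0,0,0],"hand":1}
    - {"angular":[0,0,0],"linear":[0,0,0],"hand":1}

```text
clock: 25.95
ee_pos: [0.6424, 0.0107, 0.2932]
orientation: [180.0, 0.2, 175.5]
ft_force: [-0.2, -0.2, 0.0]
finger_gap: 0.0852
grip_force: 0.0
```

```bash
cat > chk.py <<'E'
from h import *
import sys
it={"8oz":(.635,.0107,.060,.009),"2lb":(.5215,.0192,.089,.0145),"1lb":(.582,.0147,.075,.011)}
if len(sys.argv)>2: it["4oz"]=(.681,.0075,.05,.007)
tops(sys.argv[1],it)
p,d=cv2.imread(f"pics/{sys.argv[1]}.png"),0
s=env.observe(); i=eyes.camera_info("wrist"); T=tool_T(s)@i["T_tool_cam"]; K=i["K"]
hsv=cv2.cvtColor(cv2.GaussianBlur(p,(3,3),0),cv2.COLOR_BGR2HSV)
wood=((hsv[...,0]>8)&(hsv[...,0]<25)&(hsv[...,1]>60)).astype(np.uint8)
cs,hi=cv2.findContours(wood,cv2.RETR_CCOMP,cv2.CHAIN_APPROX_NONE)
for c,hh in zip(cs,hi[0]):
    if hh[3]>=0 and cv2.contourArea(c)>100 and len(sys.argv)<3:
        g=wplane(c[:,0],T,K,.009)[:,:2]*1000
        e=cv2.fitEllipse(g.astype(np.float32)); print("hole",np.round(e[0],1),np.round(e[1],1))
    elif hh[3]<0 and cv2.contourArea(c)>3000: print("outer",cv2.minAreaRect((wplane(c[:,0],T,K,.019)[:,:2]*1000).astype(np.float32)))
E
python3 chk.py w9
```

```text
tcp [0.641  0.0107 0.2911] [-1.8000e+02 -3.0000e-02  1.7548e+02]
8oz n 393 mean [0.6331 0.0097 0.0609] raymean [0.6333 0.0096] encl [633.7   9.6] 9.8 px [317. 206.]
2lb n 1276 mean [0.5228 0.0187 0.0896] raymean [0.5227 0.0187] encl [522.   18.7] 15.4 px [317.  67.]
1lb n 720 mean [0.5801 0.015  0.0758] raymean [0.5801 0.015 ] encl [580.3  15.3] 12.1 px [318. 143.]
outer ((886.392822265625, -487.39508056640625), (151.15447998046875, 538.8010864257812), 55.91397476196289)
outer ((591.3186645507812, 13.70794677734375), (74.7610092163086, 221.1987762451172), 85.77574157714844)
hole [677.7   7.1] [28.2 28.3]
hole [634.8   9.8] [35.2 40.7]
hole [579.1  14.7] [43.1 43.7]
hole [512.6  19.1] [56.1 61.7]
```

>>> servo_tool:
  increments:
    - {"angular":[0,0,0],"linear":[0.02,-0.0356,0],"hand":1}
    - {"angular":[0,0,0],"linear":[0.02,-0.0356,0],"hand":1}
    - {"angular":[0,0,0],"linear":[0.02,-0.0356,0],"hand":1}
    - {"angular":[0,0,0],"linear":[0.02,-0.0356,0],"hand":1}
    - {"angular":[0,0,0],"linear":[0.02,-0.0356,0],"hand":1}
    - {"angular":[0,0,0],"linear":[0.02,-0.0356,0],"hand":1}
    - {"angular":[0,0,0],"linear":[0.02,-0.0356,0],"hand":1}
    - {"angular":[0,0,0],"linear":[0.02,-0.0356,0],"hand":1}
    - {"angular":[0,0,0],"linear":[0.02,-0.0356,0],"hand":1}
    - {"angular":[0,0,0],"linear":[0.02,-0.0356,0],"hand":1}

```text
clock: 27.0
ee_pos: [0.4112, -0.3282, 0.2893]
orientation: [179.9, -0.2, 175.5]
ft_force: [-0.3, -0.5, 0.2]
finger_gap: 0.0852
grip_force: 0.0
```

>>> servo_tool:
  increments:
    - {"angular":[0,0,0],"linear":[0,0,0.03],"hand":1}
    - {"angular":[0,0,0],"linear":[0,0,0.04],"hand":1}
    - {"angular":[0,0,0],"linear":[0,0,0.03],"hand":1}
    - {"angular":[0,0,0],"linear":[0,0,0],"hand":1}
    - {"angular":[0,0,0],"linear":[0,0,0],"hand":1}
    - {"angular":[0,0,0],"linear":[0,0,0],"hand":1}

```text
clock: 27.6
ee_pos: [0.4144, -0.3286, 0.1926]
orientation: [-179.9, 0.1, 175.5]
ft_force: [-0.0, 0.7, 0.4]
finger_gap: 0.0858
grip_force: 0.0
```

Run:
```python
from h import *
tops("w10",{"4oz":(.4145,-.328,.041,.007)})
```

```text
tcp [ 0.4147 -0.3288  0.193 ] [-1.7990e+02  1.5000e-01  1.7551e+02]
4oz n 424 mean [ 0.4136 -0.3278  0.0421] raymean [ 0.414  -0.3278] encl [ 414.1 -327.8] 7.7 px [320. 248.]
```

>>> servo_tool:
  increments:
    - {"angular":[0,0,0],"linear":[0,0.001,0.04],"hand":1}
    - {"angular":[0,0,0],"linear":[0,0,0.04],"hand":0.9}
    - {"angular":[0,0,0],"linear":[0,0,0.0285],"hand":0.8}
    - {"angular":[0,0,0],"linear":[0,0,0],"hand":0.6}
    - {"angular":[0,0,0],"linear":[0,0,0],"hand":0.5}
    - {"angular":[0,0,0],"linear":[0,0,0],"hand":0.4}
    - {"angular":[0,0,0],"linear":[0,0,0],"hand":0.3}
    - {"angular":[0,0,0],"linear":[0,0,0],"hand":0.22}
    - {"angular":[0,0,0],"linear":[0,0,0],"hand":0.1}
    - {"angular":[0,0,0],"linear":[0,0,0],"hand":0.1}
  force: 40

```text
clock: 28.65
ee_pos: [0.4153, -0.3282, 0.085]
orientation: [-179.9, 0.2, 175.5]
ft_force: [-0.2, 0.8, 5.4]
finger_gap: 0.0214
grip_force: 38.9
```

>>> servo_tool:
  increments:
    - {"angular":[0,0,0],"linear":[0,0,-0.01],"hand":0.1}
    - {"angular":[0,0,0],"linear":[0,0,-0.02],"hand":0.1}
    - {"angular":[0,0,0],"linear":[0,0,-0.03],"hand":0.1}
    - {"angular":[0,0,0],"linear":[0,0,-0.03],"hand":0.1}
    - {"angular":[0,0,0],"linear":[0,0,-0.02],"hand":0.1}
    - {"angular":[0,0,0],"linear":[0,0,0],"hand":0.1}
    - {"angular":[0,0,0],"linear":[-0.0108,0.0161,0],"hand":0.1}
    - {"angular":[0,0,0],"linear":[-0.0216,0.0323,0],"hand":0.1}
    - {"angular":[0,0,0],"linear":[-0.0216,0.0323,0],"hand":0.1}
    - {"angular":[0,0,0],"linear":[-0.0216,0.0323,0],"hand":0.1}

```text
clock: 29.65
ee_pos: [0.4983, -0.2196, 0.1919]
orientation: [180.0, -0.1, 175.4]
ft_force: [-0.0, -1.8, 0.2]
finger_gap: 0.0212
grip_force: 39.3
```

>>> servo_tool:
  increments:
    - {"angular":[0,0,0],"linear":[-0.0216,0.0323,0],"hand":0.1}
    - {"angular":[0,0,0],"linear":[-0.0216,0.0323,0],"hand":0.1}
    - {"angular":[0,0,0],"linear":[-0.0216,0.0323,0],"hand":0.1}
    - {"angular":[0,0,0],"linear":[-0.0216,0.0323,0],"hand":0.1}
    - {"angular":[0,0,0],"linear":[-0.0216,0.0323,0],"hand":0.1}
    - {"angular":[0,0,0],"linear":[-0.0216,0.0323,0],"hand":0.1}
    - {"angular":[0,0,0],"linear":[-0.0216,0.0323,0],"hand":0.1}
    - {"angular":[0,0,0],"linear":[-0.0108,0.0161,0],"hand":0.1}
    - {"angular":[0,0,0],"linear":[0,0,0],"hand":0.1}
    - {"angular":[0,0,0],"linear":[0,0,0],"hand":0.1}

```text
clock: 30.65
ee_pos: [0.6781, 0.0082, 0.1912]
orientation: [-180.0, -0.2, 175.5]
ft_force: [-0.1, 0.5, -2.2]
finger_gap: 0.0218
grip_force: 39.4
```

>>> servo_tool:
  increments:
    - {"angular":[0,0,0],"linear":[0,0,0.02],"hand":0.1}
    - {"angular":[0,0,0],"linear":[0,0,0.02],"hand":0.1}
    - {"angular":[0,0,0],"linear":[0,0,0.02],"hand":0.1}
    - {"angular":[0,0,0],"linear":[0,0,0],"hand":0.1}
    - {"angular":[0,0,0],"linear":[0,0,0],"hand":0.1}

```text
clock: 31.15
ee_pos: [0.6779, 0.0068, 0.1325]
orientation: [-180.0, -0.1, 175.4]
ft_force: [0.3, 0.8, -0.4]
finger_gap: 0.021
grip_force: 39.4
```

Run:
```python
from h import *
for k in range(2):
    p,d,T,K=wrist(f"w11{k}"); print(env.observe()["ee_pos"].round(4))
cv2.imwrite("pics/w11c.png",cv2.resize(p[160:460,120:520],None,fx=2,fy=2))
```

```text
[0.6788 0.007  0.1336]
[0.6793 0.0072 0.1343]
```

View pics/w11c.png

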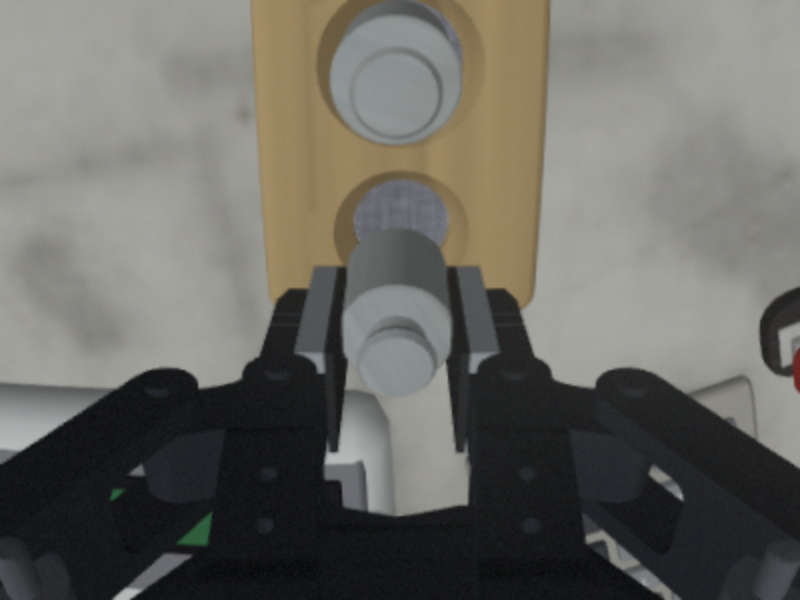

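Run:
```python
from h import *
d=np.load("scene0.npy"); P=cloud("scene",d)
for y in np.arange(.08,-.12,-.03):
    print("%.2f"%y,[int(1000*P[s][:,2].max()) if (s:=(abs(P[...,0]-x)<.008)&(abs(P[...,1]-y)<.015)&(d>0)).any() else None for x in np.arange(.70,.80,.015)])
```

```text
0.08 [3, 2, 3, 3, 15, 18, 22]
0.05 [21, 18, 3, 3, 12, 19, 20]
0.02 [22, None, 3, 4, 3, 15, 17]
-0.01 [22, 17, 42, 47, 55, 57, 66]
-0.04 [23, 3, 43, 50, 56, 58, 68]
-0.07 [5, 3, 43, 51, 55, 59, 68]
-0.10 [4, 3, 42, 52, 55, 59, 67]
```

>>> servo_tool:
  increments:
    - {"angular":[0,0,0],"linear":[0,0,0.005],"hand":0.1}
    - {"angular":[0,0,0],"linear":[0,0,0],"hand":0.1}

```text
clock: 31.45
ee_pos: [0.6789, 0.0079, 0.128]
orientation: [180.0, 0.0, 175.5]
ft_force: [-0.5, 0.8, -1.3]
finger_gap: 0.0212
grip_force: 39.3
```

>>> servo_tool:
  increments:
    - {"angular":[0,0,0],"linear":[0,0,0.01],"hand":0.1}
    - {"angular":[0,0,0],"linear":[0,0,0.01],"hand":0.1}
    - {"angular":[0,0,0],"linear":[0,0,0.007],"hand":0.1}
    - {"angular":[0,0,0],"linear":[0,0,0.004],"hand":0.1}
    - {"angular":[0,0,0],"linear":[0,0,0.002],"hand":0.1}
    - {"angular":[0,0,0],"linear":[0,0,0.001],"hand":0.1}
    - {"angular":[0,0,0],"linear":[0,0,0],"hand":0.1}
    - {"angular":[0,0,0],"linear":[0,0,0],"hand":0.1}

```text
clock: 32.25
ee_pos: [0.6797, 0.008, 0.0943]
orientation: [180.0, 0.1, 175.5]
ft_force: [4.5, -0.6, 0.2]
finger_gap: 0.0212
grip_force: 39.5
```

>>> servo_tool:
  increments:
    - {"angular":[0,0,0],"linear":[0,0,0.001],"hand":0.1}
    - {"angular":[0,0,0],"linear":[0,0,0],"hand":0.1}
    - {"angular":[0,0,0],"linear":[0,0,0],"hand":0.1}

```text
clock: 32.55
ee_pos: [0.6798, 0.008, 0.0941]
orientation: [180.0, 0.2, 175.5]
ft_force: [3.3, 0.3, 5.4]
finger_gap: 0.0213
grip_force: 40.0
```

>>> servo_tool:
  increments:
    - {"angular":[0,0,0],"linear":[-0.0007,0,0],"hand":0.1}
    - {"angular":[0,0,0],"linear":[0,0,0],"hand":0.3}
    - {"angular":[0,0,0],"linear":[0,0,0],"hand":0.38}
    - {"angular":[0,0,0],"linear":[0,0,0],"hand":0.55}
    - {"angular":[0,0,0],"linear":[0,0,0],"hand":0.8}
    - {"angular":[0,0,0],"linear":[0,0,0],"hand":1}
    - {"angular":[0,0,0],"linear":[0,0,0],"hand":1}
    - {"angular":[0,0,0],"linear":[0,0,-0.01],"hand":1}
    - {"angular":[0,0,0],"linear":[0,0,-0.02],"hand":1}
    - {"angular":[0,0,0],"linear":[0,0,-0.04],"hand":1}

```text
clock: 33.55
ee_pos: [0.6774, 0.0079, 0.1602]
orientation: [-180.0, -0.4, 175.5]
ft_force: [0.7, -0.4, -0.3]
finger_gap: 0.0855
grip_force: 0.0
```

>>> servo_tool:
  increments:
    - {"angular":[0,0,0],"linear":[0,0,-0.04],"hand":1}
    - {"angular":[0,0,0],"linear":[0,0,-0.04],"hand":1}
    - {"angular":[0,0,0],"linear":[0,0,-0.04],"hand":1}
    - {"angular":[0,0,0],"linear":[0.01,0,0],"hand":1}
    - {"angular":[0,0,0],"linear":[0.01,0,0],"hand":1}
    - {"angular":[0,0,0],"linear":[0,0,0],"hand":1}
    - {"angular":[0,0,0],"linear":[0,0,0],"hand":1}
    - {"angular":[0,0,0],"linear":[0,0,0],"hand":1}

```text
clock: 34.35
ee_pos: [0.6598, 0.0095, 0.2826]
orientation: [-180.0, -0.0, 175.5]
ft_force: [0.1, 0.7, -0.2]
finger_gap: 0.0854
grip_force: 0.0
```

```bash
python3 chk.py w12 all
```

```text
tcp [0.6599 0.0095 0.2824] [-1.8000e+02 -1.0000e-02  1.7548e+02]
8oz n 421 mean [0.6329 0.0097 0.0609] raymean [0.6331 0.0097] encl [633.3   9.5] 9.5 px [316. 189.]
2lb n 1335 mean [0.5229 0.0186 0.0895] raymean [0.5228 0.0187] encl [522.   18.7] 15.5 px [317.  43.]
1lb n 748 mean [0.5802 0.015  0.0757] raymean [0.5802 0.015 ] encl [580.2  15.1] 11.6 px [318. 122.]
4oz n 226 mean [0.6783 0.0075 0.0511] raymean [0.6786 0.0074] encl [678.8   7.7] 7.6 px [318. 239.]
outer ((909.9424438476562, -486.2294921875), (140.1471405029297, 504.2449645996094), 55.28961181640625)
outer ((595.3684692382812, 13.68423843383789), (75.56031036376953, 223.16661071777344), 85.69468688964844)
```

View pics/w12.png

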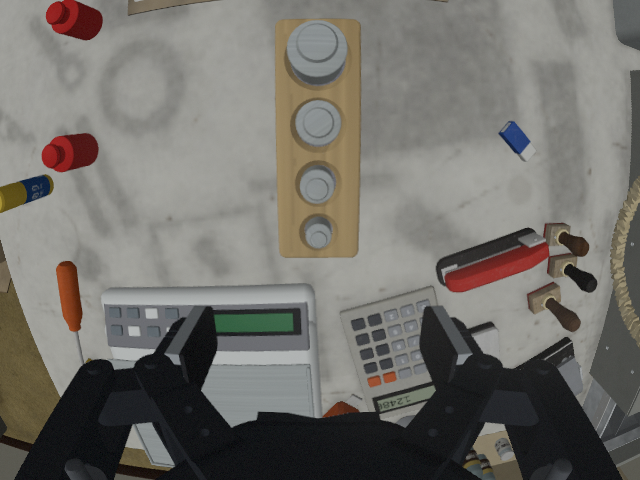

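All four weights stand upright in the row, with knob tops at their seated heights (about 50, 60, 75 and 89 mm). The eraser and glue stick are where they were, and the gripper is clear.

```bash
python3 -c "
from plant import env
print(env.job_done())"
```

```text
the job is handed in; nothing more can be done
None
```

The job is handed in at about 34 s of the 90 s: all four weights stand upright and fully down in their own sockets, smallest to largest, and the eraser and glue stick were not touched; no verdict came back.

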